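Sweep the used bottle caps into the catch tray

TASK

Using the closed fingertips as a sweeper, push the three blue bottle caps along the bench through the open front of the white catch tray until each lies completely inside it. Slide them only, never pick one up or turn it over; leave the amber vial standing among them, and the amber bottle, beaker and orange cap, where they are.

Things in the scene. Friction and masses are not known exactly. Their poses are not given: they have to be found in the camera images.
- tray: white catch tray fixed to the bench, three upright walls 30 mm high and 6 mm thick, no wall and no lip at its front; caps slide straight in, its grey floor is level with the bench (z = 0). Inside 160 mm deep and 240 mm wide. Origin: centre of the inside at bench level; x runs from the open front (x = -80 mm) to the inner face of the rear wall (x = +80 mm), y across it (side walls' inner faces at +-120 mm), z up
- tray_mouth (a point): middle of the tray's open front edge, at bench level (tray x = -80 mm, y = 0), same axes as the tray
- cap_a: blue ribbed bottle screw cap, one of three alike, a solid disc 40 mm in diameter and 20 mm high, about 30 g, lying flat on the bench in front of the tray's open side; it slides when pushed from the side. Origin: centre of its underside; z up, its yaw is arbitrary
- cap_b: blue ribbed bottle screw cap, one of three alike, a solid disc 40 mm in diameter and 20 mm high, about 30 g, lying flat on the bench in front of the tray's open side; it slides when pushed from the side. Origin: centre of its underside; z up, its yaw is arbitrary
- cap_c: blue ribbed bottle screw cap, one of three alike, a solid disc 40 mm in diameter and 20 mm high, about 30 g, lying flat on the bench in front of the tray's open side; it slides when pushed from the side. Origin: centre of its underside; z up, its yaw is arbitrary
- vial: amber glass vial with a white cap, 22 mm in diameter, 51 mm high, 30 g, standing loose among the blue caps in front of the tray; to be left alone. The vial and the three blue caps stand side by side across the tray's front, in any order, their centres 50 to 62 mm apart across it, each 70 to 190 mm in front of the open edge, so each cap has a free straight way parallel to the tray's x. Origin: centre of its underside, z up
- reagent: amber bottle with a black cap and paper label, 48 mm in diameter, 85 mm high, standing loose to the right of the work; leave alone. Origin: centre of its underside, z up
- beaker: clear plastic beaker, 52 mm in diameter at the rim, 55 mm high, standing empty to the right of the work; leave alone. Origin: centre of its underside, z up
- spare_cap: orange cap of the same shape as the blue ones (40 mm in diameter, 20 mm high), to the right of the work; leave alone. Origin: centre of its underside, z up
Not all that is in view belongs to the job. Leave any pink or turquoise look-alike of the cap_a alone.

How it is judged:
At the end, for the whole second after the job is handed in: All three blue caps lie flat and still inside the tray, completely past the open front edge (centre at least 18 mm behind it, 2 mm grace) and between the side walls; the vial, amber bottle and beaker stand upright; these and the orange cap are within 15 mm of where they were (x of cap_a in the frame of tray between -0.062 and 0.08 m and y of cap_a in the frame of tray between -0.12 and 0.12 m and height (world z) of each of cap_a, cap_b, cap_c below 0.004 m and angle between each of cap_a, cap_b, cap_c's own z axis and vertical below 0.1 rad and linear speed of each of cap_a, cap_b, cap_c below 0.02 m/s and x of cap_b in the frame of tray between -0.062 and 0.08 m and y of cap_b in the frame of tray between -0.12 and 0.12 m and x of cap_c in the frame of tray between -0.062 and 0.08 m and y of cap_c in the frame of tray between -0.12 and 0.12 m and distance of each of vial, reagent, beaker, spare_cap from where it was at the start of the episode below 0.015 m and angle between each of vial, reagent, beaker's own z axis and vertical below 0.25 rad); the robot touches nothing.
It fails at once if a blue cap is lifted off the bench (more than 8 mm) or turned over (height (world z) of any of cap_a, cap_b, cap_c above 0.008 m or angle between any of cap_a, cap_b, cap_c's own z axis and vertical above 0.5 rad).
It fails at once if the standing vial, amber bottle or beaker is tipped (more than 0.35 rad) or shifted more than 15 mm (angle between any of vial, reagent, beaker's own z axis and vertical above 0.35 rad or distance of any of vial, reagent, beaker from where it was at the start of the episode above 0.015 m).
It fails at once if the orange cap is shifted more than 15 mm (distance of spare_cap from where it was at the start of the episode above 0.015 m).
It also fails if it takes over 58 s, if anything falls off the work surface, if the arm or the gripper's body presses on something with over 40 N, if the wrist force passes 120 N, or if a joint passes its speed limit or range.

ROBOT

A 6-joint arm with a two-finger parallel gripper is mounted at the origin on the work surface. World frame = base frame: x ahead of the robot, y to its left, z up, the work surface at z = 0. Lengths are in m, angles in rad, forces in N, time in s.
With the tool pointing down it reaches from about 0.25 to 0.725 m from the base axis. Payload 4 kg.
Tool frame: the origin (TCP) lies midway between the tips of the shut fingers; the grasp point (between the pads) lies 19 mm behind it; z points along the fingers, x is the direction in which the jaws open and shut, and the axes are right-handed (so a half turn about z gives the same grasp; the last joint's range is limited). The gripper opens to 85 mm and grips with 20 to 120 N. Pads are 22 mm wide; open, the fingers measure 114 mm over their backs; the gripper's body (76 mm by 85 mm) begins 54 mm behind the grasp point. The pads swing forward as they close: fully open they stand 13 mm farther back than shut.
Start: joints at [-1.104, 0.241, 0.005, 1.335, 0, 1.571], TCP at [0.225, -0.447, 0.211] pointing down, gripper open.
Joint ranges: [-2.72, 2.72], [-1.05, 1.87], [-1.09, 1.28], [-1.99, 2.15], [-1.42, 1.44], [-3.14, 3.14]. Speed limits (rad/s): [2.79, 2.79, 3.14, 3.14, 3.14, 3.14].

INTERFACE

Orientations are given as a unit quaternion [x, y, z, w].
In Python, from cell import r, vision gives the robot as it stands.
- The arm moves only by the shell command python3 -m pendant 'ROWS' [OPENING] [FORCE]. ROWS is JSON, a list that holds one entry, the list of rows, each a list of 4 numbers: the shift along the tool's x, y, z in mm, then the turn about the tool's z in degrees. A call has 1 to 12 rows; each row is the pose to reach, as a shift and turn from the pose commanded when the call began, along the tool's axes at that moment; what a row does not reach only later rows make up. A row lasts 1/10 s, in which the tool goes at most 50 mm and 8.59 degrees, less where a joint would pass 70% of its speed; a pose out of reach is approached as far as the arm can. A call with a gripper value outside its range is refused whole. OPENING is the opening in per cent of the stroke, from 0 (shut) to 100 (fully open), set as the call begins (- or left out, the last holds). The fingers move at their own pace and stop on an object; FORCE is the grip in N (left out, the last holds). Time passes only in rows, so rows that repeat a pose let the fingers close. It gives the time, the measured TCP pose, the force and the opening at its end, in the units of the state.
- r.get_state(): the state, without advancing time (a new reading comes with each control period).
- vision.get_image(name): name is "scene" or "top" or "wrist"; returns a dict with "image" (400x640x3 uint8, red, green, blue), "z_map" (400x640 float32, m along the optical axis (not along the pixel's ray), 0 where there is no reading), "fx", "fy", "cx", "cy" (pixels), "R" (3x3) and "t" (3): a world point X has camera coordinates R X + t. Camera axes: x right, y down, z forward; pixel columns grow to the right and rows downward; lengths in m; the calibration is good to about 2 mm. A picture is of the moment at which its call begins.
- r.job_done(): hands the job in, once; it reports no verdict.
The state is a dict: "time": time; "joints": joint angles; "joint_velocities": joint speeds; "effort": joint torques, N m; "tool_pos": TCP position; "tcp_rot": TCP orientation; "ft_force": force on the tool from outside, world axes, zero at the start; "ft_torque": the same for the moment, N m; "opening": opening from 0.0 (shut) to 1.0 (fully open).
Only numpy, scipy, OpenCV 4.12 (cv2) and the standard library are available. Lean on these libraries where they do the work, as an engineer would, in place of code of your own. Each camera call takes 0.05 s, during which the arm holds its last target.

## Working session

There is one attempt and no reset: what is moved stays moved. The work goes in short steps, Python scripts to look and compute and a shell command to move; the robot and the scene stay as the last step left them, time stands still between calls to the robot, and variables do not carry over. Pictures are saved under pics/ and viewed, and the job is handed in when it is done.

```bash
ls; mkdir -p pics; python3 - <<'E'
from cell import r, vision
import cv2,numpy as np
s=r.get_state(); print(s['time'],s['tool_pos'],s['tcp_rot'],s['opening'])
for n in ['top','scene']:
    d=vision.get_image(n); cv2.imwrite(f'pics/{n}0.png',d['image'][:,:,::-1]); np.savez(f'{n}0.npz',**d)
    print(n,d['fx'],d['cx'],d['cy'],d['R'],d['t'])
E
```

```text
pics
0.0 [ 0.2246958  -0.44590253  0.21019812] [ 8.51475952e-01 -5.24392577e-01 -9.10080177e-04 -5.48851317e-04] 0.998314667559675
top 402.1111549078761 324.9720748620004 203.59101611325096 [[ 0.01853519 -0.99961814  0.02049444]
 [-0.98611408 -0.02166051 -0.16465065]
 [ 0.1650317  -0.01715802 -0.98613901]] [-0.05730581  0.53932347  0.82096356]
scene 394.5829308894838 314.37682370392406 198.05017463093648 [[ 0.71352903  0.70039951  0.01780042]
 [ 0.56376961 -0.55888264 -0.60812337]
 [-0.41598096  0.44394901 -0.79364294]] [-0.37053419 -0.32322097  1.03857294]
```

View pics/top0.png

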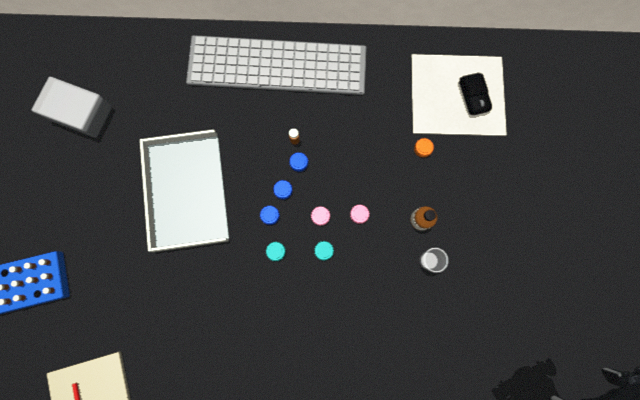

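View pics/scene0.png

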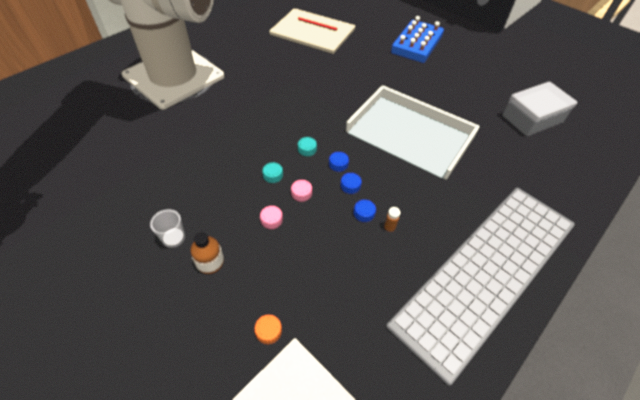

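The top view shows the tray at px (185,190), opening to the right (world -y). The blue caps are at (269,215), (283,189) and (299,161), and the vial is at about (294,137). There are pink and turquoise look-alikes behind and to the robot side of them. Next I'll measure positions.

```bash
cat > h.py <<'E'
import numpy as np,cv2
def load(n): return dict(np.load(n))
def pts(d):
    z=d['z_map'];v,u=np.indices(z.shape)
    c=np.stack([(u-d['cx'])/d['fx']*z,(v-d['cy'])/d['fy']*z,z],-1)
    return (c-d['t'])@d['R']
def onplane(d,u,v,h):
    k=np.array([(u-d['cx'])/d['fx'],(v-d['cy'])/d['fy'],1.]); R=d['R'];o=-R.T@d['t'];w=R.T@k
    return o+w*(h-o[2])/w[2]
def blobs(d,lo,hi,mina=40):
    hsv=cv2.cvtColor(np.ascontiguousarray(d['image']),cv2.COLOR_RGB2HSV)
    m=cv2.inRange(hsv,np.array(lo),np.array(hi))
    n,l,s,c=cv2.connectedComponentsWithStats(m)
    P=pts(d);out=[]
    for i in range(1,n):
        if s[i,4]<mina: continue
        q=P[(l==i)&(d['z_map']>0)]
        t=q[q[:,2]>np.percentile(q[:,2],80)-0.006]
        top=t.mean(0)
        out.append((c[i].round(1),int(s[i,4]),(top*1000).round(1),((t.min(0)+t.max(0))*500).round(1),((t.max(0)-t.min(0))*1000).round(0)))
    return out
COL=dict(blue=([110,150,60],[125,255,255]),pink=([150,50,120],[179,140,255]),turq=([80,120,80],[95,255,255]),orange=([5,200,180],[18,255,255]),amber=([3,120,50],[18,255,179]))
E
python3 - <<'E'
from h import *
for n in ['top0.npz','scene0.npz']:
    d=load(n)
    for k,(a,b) in COL.items():
        for o in blobs(d,a,b,15): print(n,k,*o)
d=load('top0.npz');P=pts(d)
m=(P[...,2]>.022)&(P[...,2]<.04)
v,u=np.indices(m.shape); m&=(u>130)&(u<235)&(v>120)&(v<260)
q=P[m][:,:2].astype(np.float32)
print(m.sum(),cv2.minAreaRect(q), cv2.boxPoints(cv2.minAreaRect(q)))
# vial
for reg in [(285,302,125,150)]:
    mm=(u>=reg[0])&(u<reg[1])&(v>=reg[2])&(v<reg[3])&(P[...,2]>.035)
    print('vial',P[mm].min(0),P[mm].max(0),P[mm].mean(0),mm.sum())
for c in [(142,141),(216,131),(148,250),(228,240)]: print(c,onplane(d,*c,0.03))
E
```

```text
top0.npz blue [298.7 161.3] 225 [641.6  15.6  19.6] [640.2  17.   19.6] [39. 39.  9.]
top0.npz blue [283.  190.6] 147 [573.3  49.5  18.7] [576.4  49.8  18.2] [41. 40.  8.]
top0.npz blue [269.4 215.2] 163 [517.2  77.9  19.4] [517.7  76.5  19.4] [38. 40.  7.]
top0.npz pink [359.5 213.3] 276 [ 524.5 -122.9   19.6] [ 524.3 -123.    19.6] [39. 40.  9.]
top0.npz pink [320.7 215.2] 131 [518.5 -35.6  19.1] [519.2 -35.2  19.2] [40. 38.  8.]
top0.npz turq [323.5 250.2] 308 [441.8 -44.7  19.6] [442.4 -44.4  19.6] [39. 39.  9.]
top0.npz turq [275.2 250.9] 302 [438.5  60.4  19.6] [438.2  59.9  19.7] [39. 39.  9.]
top0.npz orange [424.6 146.2] 130 [ 682.8 -271.8   19.5] [ 683.3 -270.9   20. ] [39. 38.  9.]
top0.npz amber [294.4 140.2] 53 [688.7  27.6  33.2] [689.   27.8  32.7] [ 5. 18. 12.]
top0.npz amber [421.2 151.7] 75 [ 672.1 -258.8   14.1] [ 677.7 -262.5   14.2] [32. 26. 11.]
top0.npz amber [424.3 217.5] 291 [ 513.3 -256.4   62.5] [ 515.4 -260.1   73.1] [41. 40. 33.]
scene0.npz blue [415.2  27.6] 16 [326.7 614.3  24.3] [326.7 615.2  23.9] [22. 75.  5.]
scene0.npz blue [432.3  42.1] 111 [388.9
[... 1232 characters left out ...]
.]
scene0.npz amber [262.7 316.4] 20 [ 657.3 -262.1   -2. ] [ 659.4 -263.4   -2.3] [12. 29.  4.]
scene0.npz amber [268.2 337.4] 94 [ 695.5 -280.6    7. ] [ 690.9 -274.7    8.4] [26. 36. 12.]
932 ((0.5706567764282227, 0.26968929171562195), (0.2534481883049011, 0.1663016974925995), 9.415006637573242) [[0.43203753 0.33098996]
 [0.45924193 0.16692847]
 [0.709276   0.20838863]
 [0.6820716  0.3724501 ]]
vial [ 0.39741163 -0.0315158   0.03502466] [0.70527775 0.03676482 0.8995586 ] [0.69119672 0.02657547 0.05784994] 84
(142, 141) [0.67544158 0.36394791 0.03      ]
(216, 131) [0.70296601 0.20138201 0.03      ]
(148, 250) [0.43433499 0.32884024 0.03      ]
(228, 240) [0.45901999 0.1603302  0.03      ]
```

```bash
cat >> h.py <<'E'
F=np.array([584.3,187.7]);U=np.array([-.1636,.9865]);L=np.array([.9865,.1636])
def tr(p): d=np.array(p[:2])-F; return d@U,d@L
def w(a,l): return F+a*U+l*L
def shift(s,a,l,z):
    from scipy.spatial.transform import Rotation as Ro
    R=Ro.from_quat(s['tcp_rot']).as_matrix(); p=np.array(s['tool_pos'])*1000
    d=np.r_[w(a,l),z]-p
    ang=np.degrees(np.arctan2(R[1,0],R[0,0])); turn=-( (np.degrees(np.arctan2(L[1],L[0]))-ang+180)%360-180)
    return (R.T@d).round(1),'turn',round(turn,2),'now(along,lat,z)',np.round([*tr(p),p[2]],1)
E
python3 -m pendant '[[[-8,-25,0,-8],[-16,-50,0,-16],[-24,-75,0,-24],[-32,-100,0,-32],[-40,-130,0,-40],[-48,-160,0,-48],[-58,-190,0,-56],[-68,-220,0,-64],[-76,-250,0,-72.6],[-82,-265,0,-72.6],[-88,-280,0,-72.6],[-88,-280,0,-72.6]]]' 0 40
python3 - <<'E'
from h import *
from cell import r,vision
s=r.get_state();print(s['time'],s['opening'],shift(s,-232,29,120))
d=vision.get_image('top');cv2.imwrite('pics/top1.png',d['image'][:,:,::-1]);np.savez('top1.npz',**d)
d=vision.get_image('wrist');cv2.imwrite('pics/wrist1.png',d['image'][:,:,::-1]);np.savez('wrist1.npz',**d)
E
```

```text
time: 1.3
tool_pos: [0.4363, -0.2404, 0.2105]
tcp_rot: [0.997, 0.083, -0.0, -0.0]
ft_force: [0.1, -0.1, 0.5]
opening: 0.002
1.3 0.0019570569927408 (array([ 245.4, -165.6,   90.5]), 'turn', np.float64(0.1), 'now(along,lat,z)', array([-398.1, -216.1,  210.5]))
```

View pics/wrist1.png

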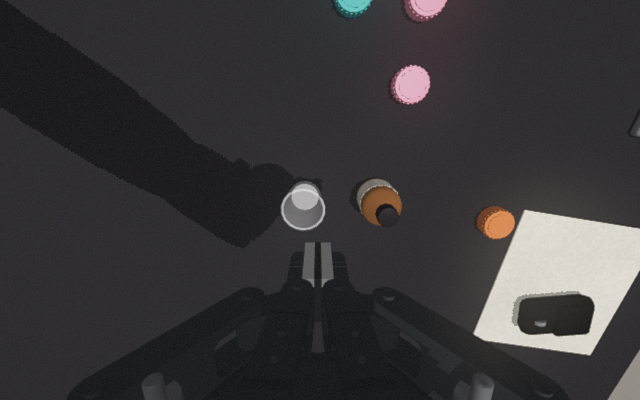

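```bash
python3 - <<'E'
from h import *
from cell import r
s=r.get_state()
from scipy.spatial.transform import Rotation as Ro
R=Ro.from_quat(s['tcp_rot']).as_matrix();T=np.array(s['tool_pos'])
d=load('wrist1.npz');P=(pts(d)-T)@R*1000
z=d['z_map'];m=(z>0)&(z<0.28)&(P[...,2]<10)&(np.abs(P[...,0])<120)
q=P[m]
for lo in range(-130,10,10):
    k=q[(q[:,2]>=lo)&(q[:,2]<lo+10)]
    if len(k): print(lo,len(k),k.min(0).round(),k.max(0).round())
E
```

```text
-120 2090 [ -60.  -21. -116.] [  59.  -12. -110.]
-110 11864 [ -63.  -19. -110.] [  62.   -2. -100.]
-100 10042 [ -59.  -19. -100.] [ 58.  11. -90.]
-90 5524 [-50. -18. -90.] [ 49.  10. -80.]
-80 5951 [-42. -15. -80.] [ 41.  12. -70.]
-70 2182 [-34. -14. -70.] [ 34.  12. -60.]
-60 797 [-17. -13. -60.] [ 16.  11. -50.]
-50 676 [-14. -12. -50.] [ 13.  -6. -40.]
-40 551 [-14. -12. -40.] [ 13.  -6. -30.]
-30 251 [-13. -12. -30.] [ 13.  -6. -22.]
```

```bash
python3 - <<'E'
import cv2
i=cv2.imread('pics/top1.png'); cv2.imwrite('pics/top1b.png',cv2.resize(i[100:400,230:630],None,fx=2,fy=2))
E
```

```text
(no output)
```

View pics/top1b.png

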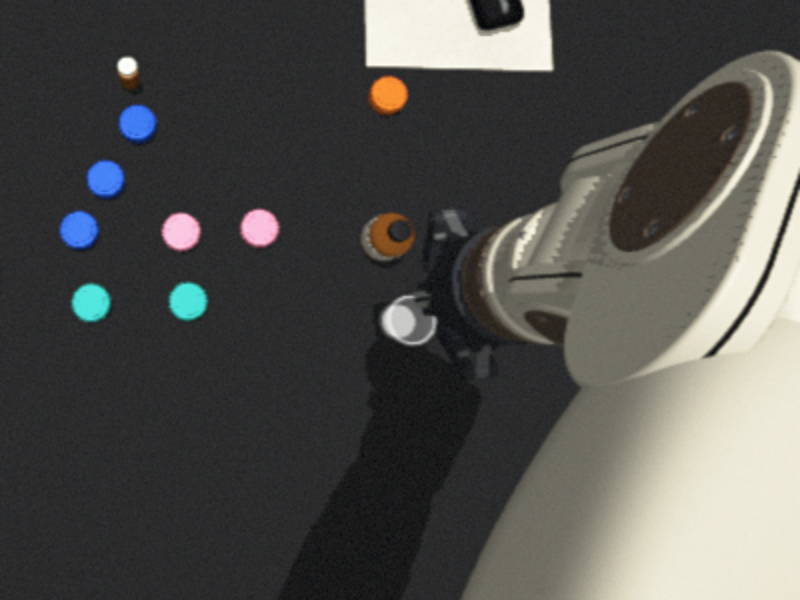

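The closed fingers measure ±14 mm wide and stay slim up to 50 mm above the tip, so they clear the vial. Now I'll go behind the first cap.

```bash
python3 -m pendant '[[[20,-13,0,0],[45,-30,0,0],[75,-50,0,0],[105,-70,0,0],[135,-91,0,0],[165,-111,0,0],[195,-131,20,0],[220,-149,40,0],[237,-160,60,0],[244,-165,75,0],[244.5,-166,90,0],[244.5,-166,90,0]]]' 0
python3 - <<'E'
from h import *
from cell import r,vision
s=r.get_state();print(s['time'],s['opening'],shift(s,-232,28.5,8))
d=vision.get_image('wrist');cv2.imwrite('pics/wrist2.png',d['image'][:,:,::-1]);np.savez('wrist2.npz',**d)
for k in ['blue']:
  for o in blobs(d,*COL[k],60): print(*o,tr(o[3]))
E
```

```text
time: 2.6
tool_pos: [0.6474, -0.0393, 0.1181]
tcp_rot: [0.997, 0.081, -0.003, -0.0]
ft_force: [0.4, 0.6, -0.0]
opening: 0.001
2.6 0.0007392121088829395 (array([  4. ,  -2.2, 110.1]), 'turn', np.float64(-0.12), 'now(along,lat,z)', array([-234.2,   25.1,  118.1]))
[184.4  32.9] 2662 [518.1  75.2  19. ] [516.4  75.   18.2] [43. 41.  9.] (np.float64(-100.07011), np.float64(-85.42106999999999))
[251.8  80.6] 2091 [575.6  48.4  19.1] [575.1  48.3  17.8] [41. 41.  8.] (np.float64(-136.01298), np.float64(-31.88163999999993))
[318.9 135.4] 1383 [638.8  13.   19.1] [640.1  14.8  17.9] [41. 40.  7.] (np.float64(-179.69473), np.float64(26.760260000000077))
```

View pics/wrist2.png

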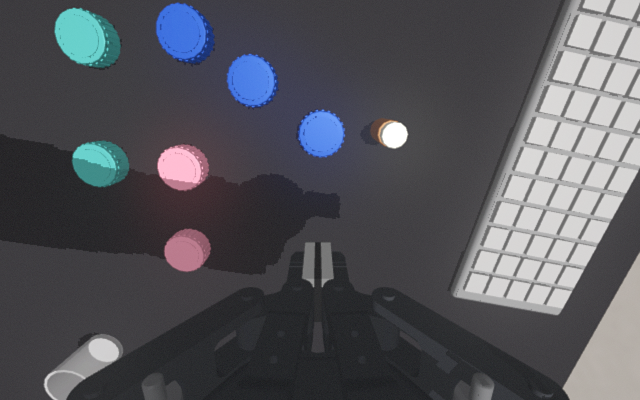

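The wrist view shows cap A at (320,133), in line with the fingers at column 318, and the vial to the right at (393,133). I'll descend.

```bash
python3 -m pendant '[[[2,0,20,0],[2,0,45,0],[2,0,70,0],[2,0,90,0],[2,0,104,0],[2,0,110,0],[2,0,110,0],[2,0,110,0]]]' 0
python3 - <<'E'
from h import *
from cell import r,vision
s=r.get_state();print(s['time'],s['opening'],shift(s,15,27,8))
d=vision.get_image('wrist');cv2.imwrite('pics/wrist3.png',d['image'][:,:,::-1]);np.savez('wrist3.npz',**d)
for k in ['blue']:
  for o in blobs(d,*COL[k],60): print(*o,tr(o[3]))
E
```

```text
time: 3.45
tool_pos: [0.6527, -0.0384, 0.0125]
tcp_rot: [0.997, 0.081, 0.001, 0.0]
ft_force: [-0.0, 0.6, 0.4]
opening: -0.003
3.45 -0.0030746846991444687 (array([  -3.9, -249.2,    4.3]), 'turn', np.float64(-0.09), 'now(along,lat,z)', array([-234.2,   30.5,   12.5]))
[86.5 14. ] 2586 [521.6  61.6  18.3] [519.4  62.3  17.4] [37. 15.  8.] (np.float64(-113.08946), np.float64(-84.53928999999998))
[195.3  63.1] 6468 [576.2  48.7  19.1] [575.3  48.4  17.8] [42. 41.  8.] (np.float64(-135.94705), np.float64(-31.667979999999996))
[310.7 152.8] 4093 [639.5  14.5  19.2] [640.3  14.7  17.8] [41. 41.  8.] (np.float64(-179.8261), np.float64(26.941200000000002))
```

View pics/wrist3.png

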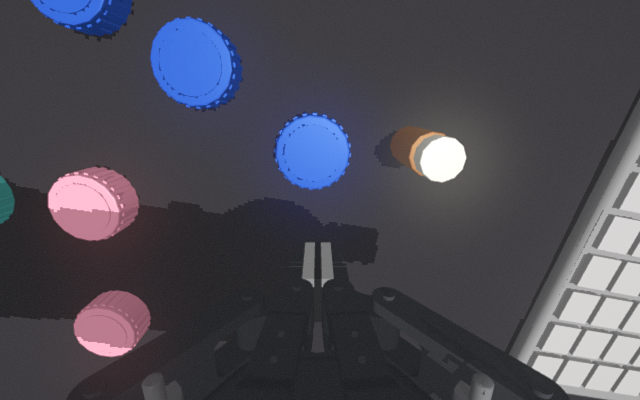

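Cap A is at (312,152), 3.5 mm left of the tool's lateral position. I'll shift, then start pushing gently.

```bash
python3 -m pendant '[[[-3.5,-2,4,0],[-3.5,-8,4,0],[-3.5,-15,4,0],[-3.5,-22,4,0],[-3.5,-30,4,0],[-3.5,-40,4,0],[-3.5,-50,4,0],[-3.5,-60,4,0],[-3.5,-70,4,0],[-3.5,-80,4,0],[-3.5,-88,4,0],[-3.5,-94,4,0]]]' 0
python3 - <<'E'
from h import *
from cell import r,vision
s=r.get_state();print(s['time'],s['opening'],shift(s,9,27,8))
d=vision.get_image('wrist');cv2.imwrite('pics/wrist4.png',d['image'][:,:,::-1]);np.savez('wrist4.npz',**d)
for k in ['blue']:
  for o in blobs(d,*COL[k],60): print(*o,tr(o[3]))
E
```

```text
time: 4.7
tool_pos: [0.6329, 0.055, 0.0071]
tcp_rot: [0.997, 0.082, -0.0, 0.0]
ft_force: [-0.1, 0.6, -0.0]
opening: -0.001
4.7 -0.0013721709152332967 (array([   0.7, -147.9,   -0.9]), 'turn', np.float64(-0.04), 'now(along,lat,z)', array([-138.9,   26.2,    7.1]))
[145.5 168.9] 1258 [530.9  83.5  14.1] [525.3  78.4  14.3] [25. 36. 10.] (np.float64(-98.17204999999998), np.float64(-76.08498))
[222.7 240.9] 3717 [576.8  48.4  19.1] [575.3  48.6  17.7] [41. 41.  8.] (np.float64(-135.74975), np.float64(-31.63526))
```

View pics/wrist4.png

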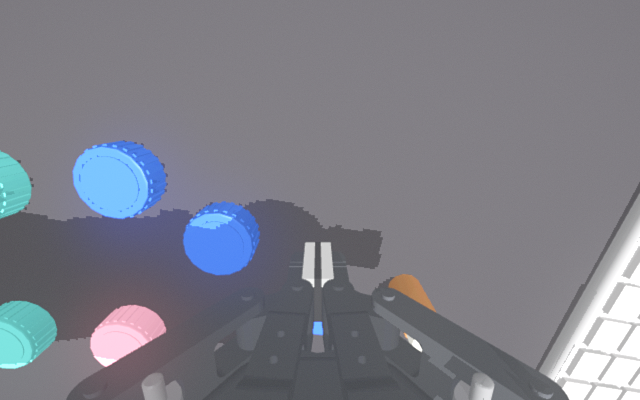

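The wrist view doesn't show cap A ahead of the fingers; only a bit of blue shows at (317,328), between the finger links. I'll check the other cameras before moving.

```bash
python3 - <<'E'
from h import *
from cell import r,vision
s=r.get_state()
d=load('wrist4.npz');c=d['R']@s['tool_pos']+d['t'];print('tcp px',c,c[0]/c[2]*d['fx']+d['cx'],c[1]/c[2]*d['fy']+d['cy'])
print('blue bit',pts(d)[325:331,314:321].reshape(-1,3).mean(0))
d=load('wrist3.npz')
d=vision.get_image('scene');np.savez('scene5.npz',**d)
cv2.imwrite('pics/scene5.png',cv2.resize(d['image'][60:300,200:520,::-1],None,fx=2.5,fy=2.5,interpolation=cv2.INTER_CUBIC))
for o in blobs(d,*COL['blue'],30):
  if o[0][1]>60: print(*o,tr(o[3]))
E
```

```text
tcp px [0.00097993 0.02423054 0.17818875] 319.0116772644846 239.2622222661271
blue bit [0.6405266  0.00129912 0.01964975]
[338.4 161.1] 332 [520.1  73.   17.7] [518.3  74.4  17.3] [41. 40.  8.] (np.float64(-100.97285), np.float64(-83.64488))
[350.4 182.9] 365 [577.8  45.8  18. ] [577.1  47.6  17.7] [41. 40.  9.] (np.float64(-137.03073), np.float64(-30.02315999999993))
[364.4 210.1] 420 [642.7  12.6  17.9] [641.7  14.5  17.7] [39. 40.  9.] (np.float64(-180.25244), np.float64(28.289580000000097))
```

View pics/scene5.png

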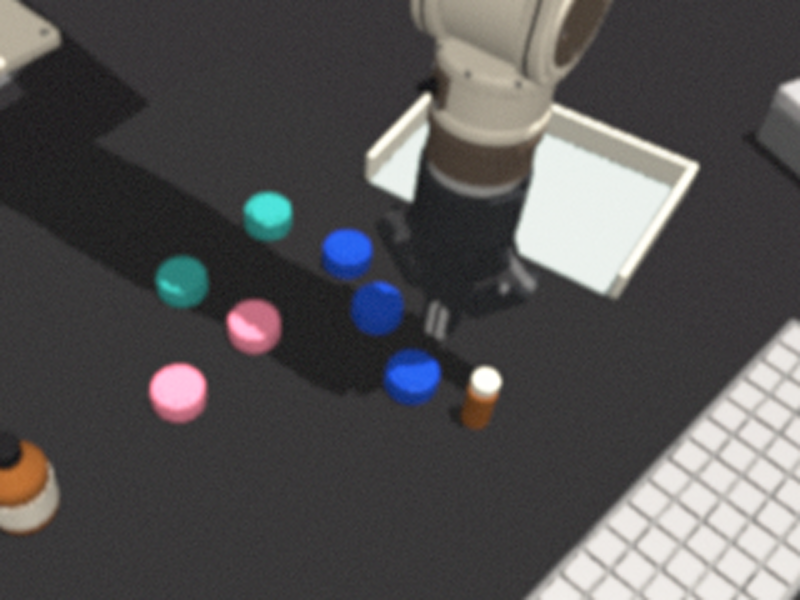

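The scene view shows the cap unmoved at its original place. The fingers passed over it, with their tips clearly above the bench although the TCP reads 7 mm. I'll measure where the real tips are.

```bash
python3 - <<'E'
from h import *
from cell import r,vision
from scipy.spatial.transform import Rotation as Ro
s=r.get_state();R=Ro.from_quat(s['tcp_rot']).as_matrix();T=np.array(s['tool_pos']);print(s['joints'],T,s['ft_force'])
d=load('scene5.npz');P=pts(d)
Q=(P-T)@R*1000
v,u=np.indices(d['z_map'].shape)
m=(u>360)&(u<390)&(v>165)&(v<205)&(P[...,2]>.022)&(P[...,2]<.1)&(np.abs(Q[...,0])<18)&(np.abs(Q[...,1])<18)
print(m.sum(),Q[m].min(0),Q[m].max(0))
for row in range(176,204,2): print(row,[tuple((P[row,c]*1000).round().astype(int)) for c in (371,374,377)],d['image'][row,374])
d=load('wrist4.npz');Q=(pts(d)-T)@R*1000
for row in range(236,300,6): print(row,Q[row,308].round(1),Q[row,328].round(1),d['z_map'][row,308])
E
```

```text
[8.66790395e-02 6.51609190e-01 9.28492399e-02 1.01201608e+00
 6.81615968e-05 1.49323439e+00] [0.63290595 0.05501963 0.00711563] [0.4010139  0.14877946 0.51829543]
365 [-17.38459621 -12.37092979 -92.67214527] [ 17.70558022  17.61764877 -22.35044811]
176 [(np.int64(625), np.int64(41), np.int64(77)), (np.int64(630), np.int64(44), np.int64(80)), (np.int64(631), np.int64(52), np.int64(74))] [37 38 37]
178 [(np.int64(625), np.int64(42), np.int64(72)), (np.int64(631), np.int64(42), np.int64(76)), (np.int64(632), np.int64(53), np.int64(68))] [36 38 40]
180 [(np.int64(627), np.int64(40), np.int64(69)), (np.int64(632), np.int64(43), np.int64(71)), (np.int64(637), np.int64(44), np.int64(74))] [73 71 71]
182 [(np.int64(625), np.int64(46), np.int64(56)), (np.int64(632), np.int64(45), np.int64(63)), (np.int64(638), np.int64(45), np.int64(68))] [107 106 104]
184 [(np.int64(626), np.int64(46), np.int64(51)), (np.int64(632), np.int64(45), np.int64(57)), (np.int64(639), np.int64(45), np.int64(63))] [90 90 88]
186 [(np.int64(626), np.int64(46), np.int64(45)), (np.int64(634), np.int64(45), np.int64(53))
[... 1162 characters left out ...]
3)), (np.int64(637), np.int64(52), np.int64(-2)), (np.int64(642), np.int64(55), np.int64(0))] [35 36 41]
236 [-7.   0.7  7.9] [5.8 0.9 8.3] 0.18613221
242 [ -5.9 -10.6 -23.4] [  4.6 -10.1 -22.5] 0.15289329
248 [ -5.7 -10.6 -30.1] [  4.4 -10.2 -29.3] 0.14655462
254 [ -5.5 -10.6 -36.3] [  4.1 -10.4 -36. ] 0.14059736
260 [ -5.4 -10.2 -41.3] [  3.9 -11.  -42.7] 0.13602953
266 [ -5.2 -10.4 -46.9] [  3.8 -10.4 -46.9] 0.13061118
272 [ -5.  -10.6 -52.2] [  3.6 -10.5 -52.1] 0.12550367
278 [ -4.9 -10.3 -56.3] [  3.4 -10.2 -56.1] 0.12169259
284 [ -4.7 -11.5 -62.2] [  3.2 -11.8 -62.7] 0.11575026
290 [ -4.6 -12.1 -67.1] [  3.1 -11.2 -65.8] 0.11090569
296 [ -4.5 -11.7 -70.2] [  2.9 -12.  -70.6] 0.10813156
```

Both cameras put the real tips about 22 mm above the reported TCP (tips at z≈30 mm). To sweep at 10 mm I need a reported z of about -12 mm. I'll lift, go back, and recheck the vial clearance before descending.

```bash
python3 -m pendant '[[[0,0,-15,0],[0,0,-30,0],[0,15,-40,0],[0,35,-40,0],[0,60,-40,0],[0,80,-40,0],[0,92,-40,0],[0,97,-40,0],[0,97,-40,0]]]' 0
python3 - <<'E'
from h import *
from cell import r,vision
s=r.get_state();print(s['time'],shift(s,-234,26,-12))
for n in('wrist','scene'):
  d=vision.get_image(n);np.savez(n+'6.npz',**d);P=pts(d)
  for o in blobs(d,*COL['blue'],60):
    if n=='wrist' or o[0][1]>60: print(*o,tr(o[3]))
  a=np.array([tr(p) for p in P.reshape(-1,3)*1000]).reshape(*P.shape[:2],2)
  m=(P[...,2]>.04)&(P[...,2]<.056)&(abs(a[...,1]-85)<25)&(abs(a[...,0]+180)<30)
  print('vial',m.sum(),a[m].min(0),a[m].max(0),P[m][:,2].max())
E
```

```text
time: 5.7
tool_pos: [0.6487, -0.0426, 0.047]
tcp_rot: [0.997, 0.081, -0.0, -0.0]
ft_force: [0.2, -0.4, -0.0]
opening: 0.001
5.7 (array([ 0.1, -3.8, 59. ]), 'turn', np.float64(-0.16), 'now(along,lat,z)', array([-237.8,   25.9,   47. ]))
[133.4  17.1] 2700 [520.4  65.3  18.8] [517.9  65.8  17.7] [40. 22.  8.] (np.float64(-109.39131), np.float64(-85.44643999999998))
[224.4  64.8] 4222 [575.8  48.5  19.1] [575.2  48.3  18.2] [41. 41.  8.] (np.float64(-136.02934), np.float64(-31.782989999999906))
[317.3 141.3] 2495 [638.8  12.8  19.1] [640.2  14.7  18. ] [41. 40.  7.] (np.float64(-179.80974000000003), np.float64(26.842550000000095))
vial 1196 [-187.46495883   73.14533714] [-167.75328722   93.26283935] 0.052275765808593555
[365.5 213.9] 236 [657.8  -5.7  40.7] [666.9 -11.8  73.5] [ 57.  80. 118.] (np.float64(-210.32011), np.float64(48.84670000000003))
vial 103 [-188.81043982   74.38623349] [-167.65419485   94.2102352 ] 0.05105602922105491
```

```bash
python3 -m pendant '[[[0,0,15,0],[0,0,30,0],[0,0,42,0],[0,0,50,0],[0,0,55,0],[0,0,58,0],[0,0,58,0],[0,0,58,0]]]' 0
python3 - <<'E'
from h import *
from cell import r,vision
from scipy.spatial.transform import Rotation as Ro
s=r.get_state();print(s['time'],shift(s,9,26,-12),s['ft_force'])
R=Ro.from_quat(s['tcp_rot']).as_matrix();T=np.array(s['tool_pos'])
d=vision.get_image('wrist');np.savez('wrist7.npz',**d);cv2.imwrite('pics/wrist7.png',d['image'][:,:,::-1])
P=pts(d);Q=(P-T)@R*1000
m=(abs(Q[...,0])<12)&(Q[...,1]<-5)&(Q[...,1]>-14)&(Q[...,2]<-15); print('tip world z',P[m][:,2].min(),Q[m][:,2].max())
for o in blobs(d,*COL['blue'],60): print(*o,tr(o[3]))
E
```

```text
time: 6.6
tool_pos: [0.6492, -0.0417, -0.0104]
tcp_rot: [0.997, 0.081, 0.0, 0.0]
ft_force: [-0.3, 0.6, 0.1]
opening: 0.001
6.6 (array([  -0.8, -245.9,    1.6]), 'turn', np.float64(-0.07), 'now(along,lat,z)', array([-236.9,   26.5,  -10.4])) [-0.32815039  0.55703503  0.05499114]
tip world z 0.0109989640252755 -21.386798112538006
[64.7  6.4] 916 [522.9  56.9  14.1] [520.8  57.7  14.9] [22.  6. 11.] (np.float64(-117.85640000000001), np.float64(-83.91075))
[218.2  64.9] 1262 [589.   45.2  15.8] [579.5  47.4  15.5] [33. 40.  9.] (np.float64(-137.62067), np.float64(-27.688279999999953))
[301.8 133.8] 256 [630.7  22.7  17.4] [637.9  16.5  16.2] [37. 37.  7.] (np.float64(-177.65776), np.float64(24.868080000000027))
```

View pics/wrist7.png

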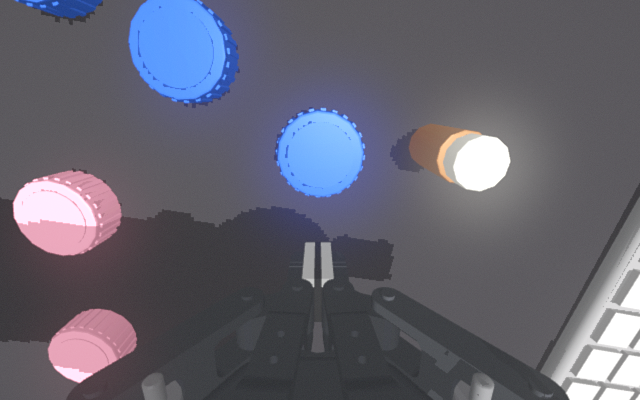

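The tips are now at z≈11 mm with no contact, and cap A at (320,152) is centred. I'll push partway and check.

```bash
python3 -m pendant '[[[0,-4,2,0],[0,-11,2,0],[0,-18,2,0],[0,-24,2,0],[0,-30,2,0],[0,-37,2,0],[0,-45,2,0],[0,-54,2,0],[0,-63,2,0],[0,-72,2,0],[0,-79,2,0],[0,-84,2,0]]]' 0
python3 - <<'E'
from h import *
from cell import r,vision
s=r.get_state();print(s['time'],shift(s,9,26,-12),s['ft_force'])
d=vision.get_image('wrist');np.savez('wrist8.npz',**d);cv2.imwrite('pics/wrist8.png',d['image'][:,:,::-1])
for o in blobs(d,*COL['blue'],60): print(*o,tr(o[3]))
E
```

```text
time: 7.85
tool_pos: [0.635, 0.0421, -0.0129]
tcp_rot: [0.997, 0.082, -0.0, -0.0]
ft_force: [0.8, -0.7, 0.1]
opening: 0.005
7.85 (array([  -0.3, -160.9,   -0.9]), 'turn', np.float64(-0.04), 'now(along,lat,z)', array([-151.9,   26.2,  -12.9])) [ 0.82820394 -0.68276605  0.11067044]
[118.3 153.9] 1926 [531.4  82.1  14.2] [525.6  76.8  14.6] [25. 39. 10.] (np.float64(-99.79953), np.float64(-76.05078999999994))
[317.5 171.9] 431 [626.   89.4  14.4] [627.5  86.7  14.9] [32. 13. 10.] (np.float64(-106.70402), np.float64(26.09320000000005))
[211.6 239.2] 3420 [578.3  44.4  18.9] [575.5  49.1  17.6] [40. 40.  8.] (np.float64(-135.28922), np.float64(-31.356159999999953))
[304.2 235.1] 664 [624.7  59.2  19.1] [624.8  59.4  18. ] [27. 14.  6.] (np.float64(-133.19375), np.float64(18.96337000000001))
```

View pics/wrist8.png

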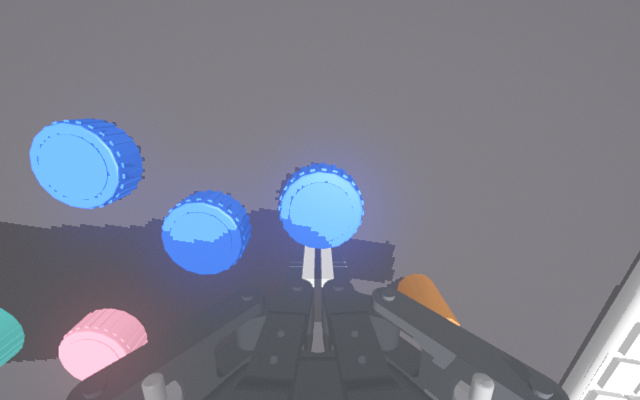

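Cap A is being pushed, centred on the tips at (320,207). I'll continue.

```bash
python3 -m pendant '[[[0,-4,0,0],[0,-11,0,0],[0,-19,0,0],[0,-28,0,0],[0,-37,0,0],[0,-46,0,0],[0,-55,0,0],[0,-64,0,0],[0,-73,0,0],[0,-81,0,0],[0,-87,0,0],[0,-91,0,0]]]' 0
python3 - <<'E'
from h import *
from cell import r,vision
s=r.get_state();print(s['time'],shift(s,12,26,-12),s['ft_force'])
d=vision.get_image('wrist');np.savez('wrist9.npz',**d);cv2.imwrite('pics/wrist9.png',d['image'][:,:,::-1])
for o in blobs(d,*COL['blue'],60): print(*o,tr(o[3]))
E
```

```text
time: 9.1
tool_pos: [0.6202, 0.1317, -0.0129]
tcp_rot: [0.997, 0.082, -0.0, 0.0]
ft_force: [0.2, 0.4, -0.0]
opening: -0.001
9.1 (array([ -0.3, -73.1,  -0.9]), 'turn', np.float64(-0.05), 'now(along,lat,z)', array([-61.1,  26.3, -12.9])) [ 0.18167079  0.40086653 -0.02884497]
[320.7 208.2] 5406 [615.6 163.6  19.1] [616.1 162.2  17.8] [41. 41.  8.] (np.float64(-30.358230000000013), np.float64(27.19890000000007))
[124.9 317.1] 5044 [518.2  79.9  19.2] [532.9  95.5  49.2] [72. 79. 71.] (np.float64(-82.54626), np.float64(-65.79001999999997))
[225.2 339.8] 139 [574.4  77.1  20.1] [580.  100.4  41.1] [21. 68. 66.] (np.float64(-85.41797), np.float64(-18.524229999999953))
```

View pics/wrist9.png

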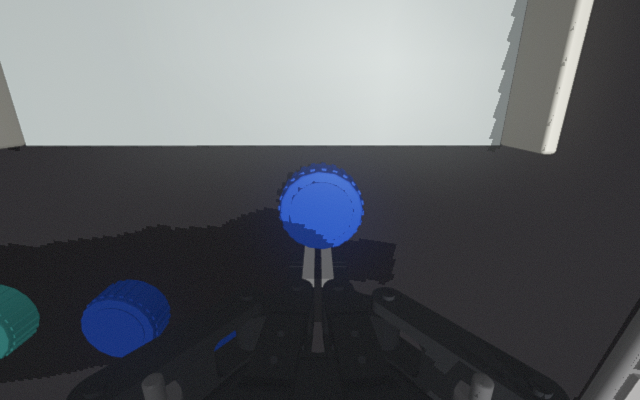

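The tray mouth edge is horizontal at row 147, so the push direction is square to it, and the cap is at (320,207). I'll push it in.

```bash
python3 - <<'E'
from h import *
d=load('wrist9.npz')
for u in(60,320,470): print(tr(onplane(d,u,146.5,0)*1000))
print(tr(onplane(d,500,146.5,0)*1000),tr(onplane(d,25,146.5,0)*1000))
E
python3 -m pendant '[[[0,-4,0,0],[0,-11,0,0],[0,-19,0,0],[0,-27,0,0],[0,-35,0,0],[0,-43,0,0],[0,-51,0,0],[0,-59,0,0],[0,-66,0,0],[0,-71,0,0],[0,-74,0,0],[0,-76,0,0]]]' 0
python3 - <<'E'
from h import *
from cell import r,vision
s=r.get_state();print(s['time'],shift(s,-190,-31,45),s['ft_force'])
d=vision.get_image('wrist');np.savez('wrist10.npz',**d);cv2.imwrite('pics/wrist10.png',d['image'][:,:,::-1])
for o in blobs(d,*COL['blue'],60): print(*o,tr(o[3]))
E
```

```text
(np.float64(-2.202813386665449), np.float64(-105.17001666052353))
(np.float64(-2.2304567569535663), np.float64(26.65354411512619))
(np.float64(-2.2463939834385114), np.float64(102.65375401130672))
(np.float64(-2.2495804748404056), np.float64(117.84924712965548)) (np.float64(-2.1990903371726462), np.float64(-122.92420639823068))
time: 10.35
tool_pos: [0.608, 0.2063, -0.0129]
tcp_rot: [0.997, 0.082, -0.0, 0.0]
ft_force: [0.6, -0.5, 0.4]
opening: -0.001
10.35 (array([-57.1, 204.5, -57.9]), 'turn', np.float64(-0.07), 'now(along,lat,z)', array([ 14.5,  26.4, -12.9])) [ 0.55354716 -0.5001932   0.4194566 ]
[320.5 209.7] 4926 [603.3 237.6  19.3] [603.5 236.6  18.2] [40. 39.  7.] (np.float64(45.09873), np.float64(26.940840000000048))
```

View pics/wrist10.png

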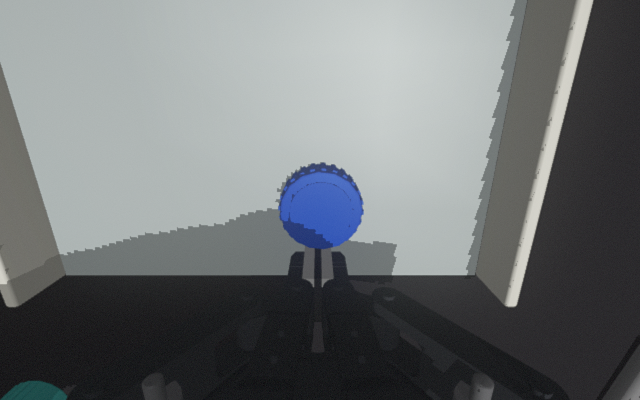

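Cap A is in the tray, about 47 mm past the edge. Now to cap B: back off, lift, and go behind it.

```bash
python3 -m pendant '[[[0,5,0,0],[0,10,-15,0],[-5,20,-40,0],[-15,40,-58,0],[-28,65,-58,0],[-40,95,-58,0],[-50,125,-58,0],[-57,152,-58,0],[-57,175,-58,0],[-57,193,-58,0],[-57,203,-58,0],[-57,204,-58,0]]]' 0
python3 - <<'E'
from h import *
from cell import r,vision
s=r.get_state();print(s['time'],shift(s,-190,-31,-12),s['ft_force'])
d=vision.get_image('wrist');np.savez('wrist11.npz',**d);cv2.imwrite('pics/wrist11.png',d['image'][:,:,::-1])
for k in('blue','pink'):
  for o in blobs(d,*COL[k],60): print(*o,tr(o[3]))
E
```

```text
time: 11.6
tool_pos: [0.5854, -0.0061, 0.046]
tcp_rot: [0.997, 0.08, 0.001, 0.0]
ft_force: [0.4, 0.7, -0.2]
opening: 0.003
11.6 (array([-0.5, -1.4, 58. ]), 'turn', np.float64(-0.22), 'now(along,lat,z)', array([-191.4,  -30.6,   46. ])) [ 0.39104673  0.65787683 -0.16687146]
[251.6  89.5] 448 [528.6  74.2  16.3] [520.6  75.3  16.2] [34. 41.  9.] (np.float64(-100.46128), np.float64(-81.22868999999993))
[292.9 140.1] 122 [560.   47.4  17.5] [563.2  47.1  16.8] [17. 37.  6.] (np.float64(-135.24994), np.float64(-43.81730999999991))
[221.6 243.2] 2839 [518.1 -35.1  19. ] [517.1 -36.6  17.7] [41. 41.  8.] (np.float64(-210.27803), np.float64(-102.98827999999992))
[224.7 340.2] 80 [552.8  -4.5 131.7] [553.   -5.2 131.2] [5. 5. 7.] (np.float64(-185.17516999999998), np.float64(-62.43588999999995))
```

View pics/wrist11.png

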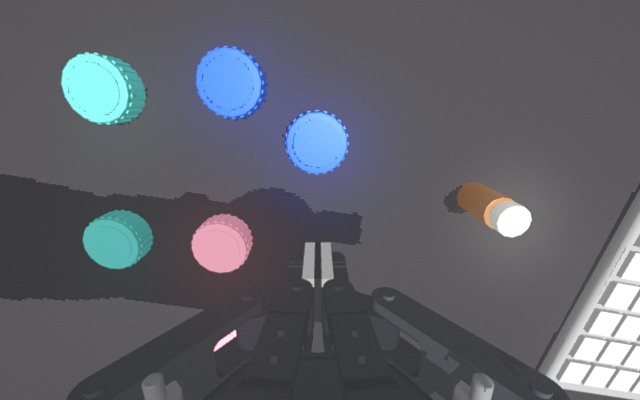

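Cap B is at (317,142), in line with the fingers. I'll descend, then push.

```bash
python3 -m pendant '[[[0,0,15,0],[0,0,30,0],[0,0,42,0],[0,0,50,0],[0,0,55,0],[0,0,58,0],[0,-3,58,0],[0,-8,58,0],[0,-14,58,0],[0,-20,58,0],[0,-26,58,0],[0,-32,58,0]]]' 0
python3 -m pendant '[[[0,-7,0,0],[0,-15,0,0],[0,-24,0,0],[0,-33,0,0],[0,-42,0,0],[0,-51,0,0],[0,-60,0,0],[0,-69,0,0],[0,-78,0,0],[0,-85,0,0],[0,-90,0,0],[0,-92,0,0]]]' 0
python3 - <<'E'
from h import *
from cell import r,vision
s=r.get_state();print(s['time'],shift(s,14,-31,-12),s['ft_force'])
d=vision.get_image('wrist');np.savez('wrist12.npz',**d);cv2.imwrite('pics/wrist12.png',d['image'][:,:,::-1])
for o in blobs(d,*COL['blue'],60): print(*o,tr(o[3]))
E
```

```text
time: 12.85
tool_pos: [0.5797, 0.0277, -0.0127]
tcp_rot: [0.997, 0.082, 0.0, 0.0]
ft_force: [0.0, 0.4, -0.0]
opening: 0.007
time: 14.05
tool_pos: [0.5647, 0.1184, -0.0129]
tcp_rot: [0.997, 0.082, 0.0, 0.0]
ft_force: [0.5, -0.3, -0.1]
opening: 0.001
14.05 (array([ -0.4, -79.1,  -0.9]), 'turn', np.float64(-0.04), 'now(along,lat,z)', array([-65.1, -30.7, -12.9])) [ 0.49157273 -0.25033102 -0.1010592 ]
[472.   30.2] 5020 [606.1 233.5  19.4] [603.2 231.9  18.4] [38. 29.  7.] (np.float64(40.51126000000001), np.float64(25.875970000000095))
[316.5 207.2] 5540 [558.1 150.1  19.1] [558.3 148.7  17.7] [41. 41.  8.] (np.float64(-34.2199), np.float64(-32.0294))
[214.2 292. ] 1448 [509.   90.4  19.1] [515.1  98.6  41.4] [38. 53. 57.] (np.float64(-76.57603000000002), np.float64(-82.84255999999993))
[225.1 339.8] 149 [522.3  72.8  26.6] [524.8  89.1  46.8] [20. 64. 57.] (np.float64(-87.5347), np.float64(-74.82771))
```

View pics/wrist12.png

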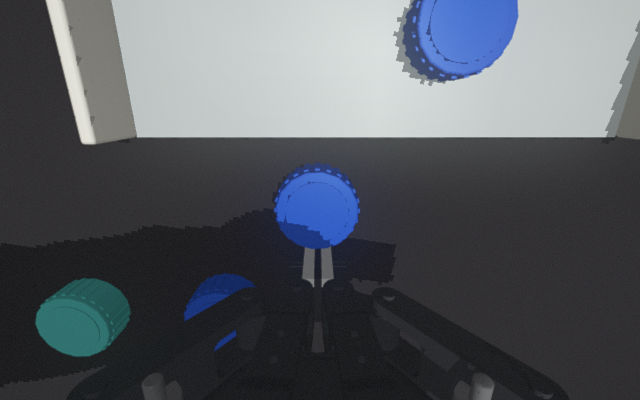

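Cap B tracks at (317,207) and the mouth edge is at row 137. I'll finish the push, then back off, lift and go behind cap C.

```bash
python3 -m pendant '[[[0,-4,0,0],[0,-11,0,0],[0,-19,0,0],[0,-27,0,0],[0,-35,0,0],[0,-43,0,0],[0,-51,0,0],[0,-59,0,0],[0,-67,0,0],[0,-74,0,0],[0,-78,0,0],[0,-80,0,0]]]' 0
python3 - <<'E'
from h import *
from cell import r,vision
s=r.get_state();print(s['time'],shift(s,-155,-85,45),s['ft_force'])
d=vision.get_image('wrist');np.savez('wrist13.npz',**d);cv2.imwrite('pics/wrist13.png',d['image'][:,:,::-1])
for o in blobs(d,*COL['blue'],60): print(*o,tr(o[3]))
E
```

```text
time: 15.3
tool_pos: [0.5517, 0.1973, -0.0129]
tcp_rot: [0.997, 0.082, 0.0, 0.0]
ft_force: [-0.8, 0.3, 0.1]
opening: 0.002
15.3 (array([-54.3, 169.8, -57.9]), 'turn', np.float64(-0.04), 'now(along,lat,z)', array([ 14.8, -30.6, -12.9])) [-0.78370069  0.27908038  0.13445557]
[316.6 209.6] 4936 [545.2 228.3  19.3] [545.3 227.3  17.6] [40. 39.  7.] (np.float64(45.44580000000003), np.float64(-31.994939999999996))
[439.8 210. ] 4852 [602.7 237.6  19.3] [603.5 236.9  17.8] [39. 39.  7.] (np.float64(45.39468000000001), np.float64(26.989920000000048))
```

View pics/wrist13.png

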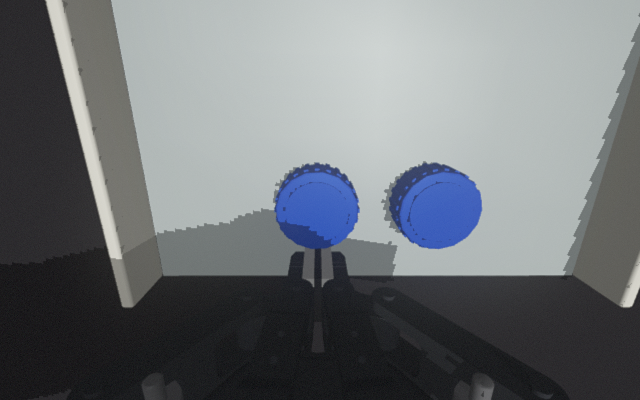

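Caps A and B are side by side in the tray, both about 47 mm past the edge. Next is cap C.

```bash
python3 -m pendant '[[[0,5,0,0],[0,10,-15,0],[-5,20,-40,0],[-15,38,-58,0],[-28,58,-58,0],[-40,82,-58,0],[-49,107,-58,0],[-54,130,-58,0],[-54,150,-58,0],[-54,163,-58,0],[-54,170,-58,0],[-54,170,-58,0]]]' 0
python3 - <<'E'
from h import *
from cell import r,vision
s=r.get_state();print(s['time'],shift(s,-155,-85,-12),s['ft_force'])
d=vision.get_image('wrist');np.savez('wrist14.npz',**d);cv2.imwrite('pics/wrist14.png',d['image'][:,:,::-1])
for k in('blue','pink','turq'):
  for o in blobs(d,*COL[k],100): print(k,*o,tr(o[3]))
E
```

```text
time: 16.55
tool_pos: [0.5263, 0.0195, 0.0451]
tcp_rot: [0.997, 0.081, 0.0, -0.0]
ft_force: [-0.2, -0.0, -0.2]
opening: 0.001
16.55 (array([-0.3, -1.4, 57.1]), 'turn', np.float64(-0.16), 'now(along,lat,z)', array([-156.4,  -84.7,   45.1])) [-0.16950484 -0.00141686 -0.15958909]
pink [279.3 271.1] 336 [504.9 -13.3  37.7] [504.   -7.   62.5] [15. 73. 99.] (np.float64(-178.93447), np.float64(-111.06886999999996))
turq [190.2 257.7] 125 [434.8 -28.   11.9] [435.2 -29.1  12.5] [19.  7. 10.] (np.float64(-189.48044), np.float64(-182.55562999999998))
```

View pics/wrist14.png

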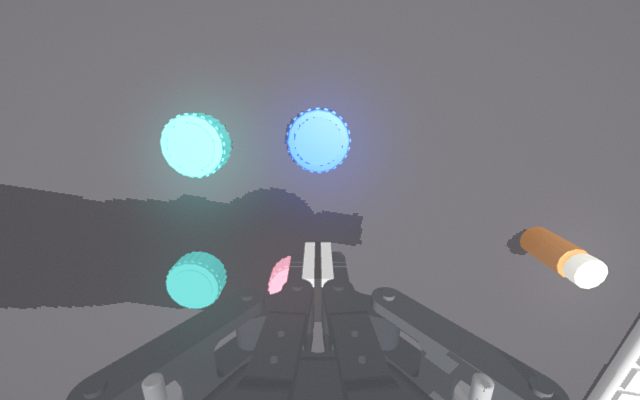

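Cap C is at (319,140), aligned. The nearest pink cap, partly hidden at (280,272), is about 20 mm behind the fingers. I'll descend and push.

```bash
python3 -m pendant '[[[0,0,15,0],[0,0,30,0],[0,0,42,0],[0,0,50,0],[0,0,55,0],[0,0,58,0],[0,-3,58,0],[0,-8,58,0],[0,-14,58,0],[0,-20,58,0],[0,-26,58,0],[0,-32,58,0]]]' 0
python3 -m pendant '[[[0,-7,0,0],[0,-14,0,0],[0,-21,0,0],[0,-28,0,0],[0,-35,0,0],[0,-42,0,0],[0,-49,0,0],[0,-55,0,0],[0,-60,0,0],[0,-64,0,0],[0,-66,0,0],[0,-66,0,0]]]' 0
python3 - <<'E'
from h import *
from cell import r,vision
s=r.get_state();print(s['time'],shift(s,14,-85,-12),s['ft_force'])
d=vision.get_image('wrist');np.savez('wrist15.npz',**d);cv2.imwrite('pics/wrist15.png',d['image'][:,:,::-1])
for o in blobs(d,*COL['blue'],60): print(*o,tr(o[3]))
E
```

```text
time: 17.8
tool_pos: [0.5209, 0.0525, -0.0127]
tcp_rot: [0.997, 0.082, 0.0, 0.0]
ft_force: [-0.5, 0.1, 0.9]
opening: 0.001
time: 19.0
tool_pos: [0.5101, 0.1172, -0.0129]
tcp_rot: [0.997, 0.082, -0.0, -0.0]
ft_force: [0.0, 0.5, -0.4]
opening: -0.002
19.0 (array([ -0.4, -71.4,  -0.9]), 'turn', np.float64(-0.05), 'now(along,lat,z)', array([-57.4, -84.7, -12.9])) [ 0.03344527  0.47747282 -0.36182116]
[462.7  39. ] 5280 [549.1 228.7  19.4] [545.3 225.9  18.7] [39. 36.  6.] (np.float64(44.064700000000016), np.float64(-32.22398))
[594.  44.] 7500 [601.2 235.5  19.2] [602.5 234.5  18.1] [41. 37.  8.] (np.float64(43.19068000000001), np.float64(25.610780000000048))
[318.4 207.7] 5361 [504.4 149.2  19.1] [504.7 147.8  17.8] [41. 41.  8.] (np.float64(-26.338789999999985), np.float64(-85.05303999999997))
```

View pics/wrist15.png

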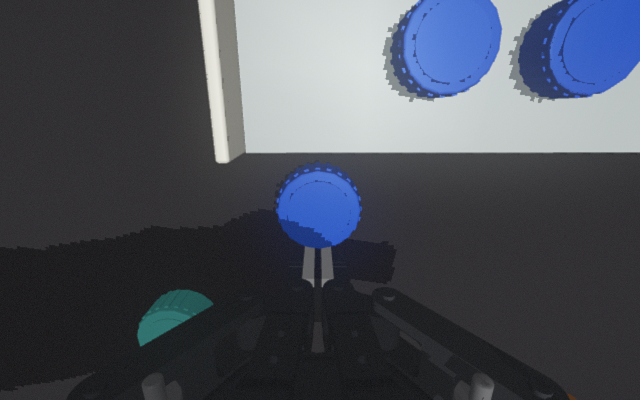

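Cap C is at (318,207). Its left rim at column 276 is inside the wall's inner face at column 244, so it will enter cleanly. Finishing the push.

```bash
python3 -m pendant '[[[0,-4,0,0],[0,-11,0,0],[0,-18,0,0],[0,-25,0,0],[0,-32,0,0],[0,-39,0,0],[0,-46,0,0],[0,-53,0,0],[0,-60,0,0],[0,-66,0,0],[0,-70,0,0],[0,-72,0,0]]]' 0
python3 -m pendant '[[[0,4,0,0],[0,10,0,0],[0,15,-10,0],[0,20,-30,0],[0,35,-55,0],[0,60,-80,0],[0,90,-100,0],[0,120,-120,0],[0,150,-130,0],[0,180,-130,0],[0,200,-130,0],[0,205,-130,0]]]' 0
python3 - <<'E'
from h import *
from cell import r,vision
s=r.get_state();print(s['time'],s['tool_pos'],s['ft_force'])
for n in('wrist','top','scene'):
  d=vision.get_image(n);np.savez(n+'16.npz',**d);cv2.imwrite(f'pics/{n}16.png',d['image'][:,:,::-1])
  for k in('blue','orange','amber'):
    for o in blobs(d,*COL[k],50): 
      if 300<o[3][0]<750 and abs(o[3][1])<400: print(n,k,*o,tr(o[3]))
E
```

```text
time: 20.25
tool_pos: [0.4984, 0.1885, -0.0129]
tcp_rot: [0.997, 0.082, 0.0, 0.0]
ft_force: [-0.0, 0.0, 0.4]
opening: -0.003
time: 21.45
tool_pos: [0.532, -0.017, 0.1181]
tcp_rot: [0.997, 0.079, 0.001, 0.0]
ft_force: [0.3, 0.0, -0.0]
opening: 0.002
21.45 [ 0.53204869 -0.01701949  0.1180802 ] [ 0.31105417  0.01361581 -0.04372507]
wrist amber [488.6 166.2] 86 [687.4  32.4  11.4] [688.3  31.7  13.4] [ 8.  9. 14.] (np.float64(-170.9084), np.float64(77.07440000000001))
top blue [199.3 175.2] 260 [603.8 236.3  19.9] [603.7 236.4  20.2] [37. 37. 10.] (np.float64(44.86871000000001), np.float64(27.10542000000009))
top blue [201.7 200.6] 262 [546.2 226.8  19.8] [546.  226.8  19.5] [38. 37.  8.] (np.float64(44.83803000000002), np.float64(-31.386189999999953))
top blue [204.  224.2] 266 [493.9 218.1  19.7] [493.6 219.1  19.9] [35. 38.  9.] (np.float64(45.81462), np.float64(-84.33850999999994))
top orange [424.2 146.3] 216 [ 682.2 -270.7   19.7] [ 681.9 -270.9   19.8] [37. 37.  9.] (np.float64(-468.37626), np.float64(21.255440000000032))
top amber [421.8 149.5] 95 [ 675.  -260.9   16.1] [ 682.2 -
[... 414 characters left out ...]
222.9  17.9] [547.3 225.   17.2] [38. 37.  8.] (np.float64(42.84965000000001), np.float64(-30.398220000000002))
scene blue [415.3 144.1] 212 [606.1 232.5  17.9] [605.7 233.9  17.1] [37. 37.  8.] (np.float64(42.07526000000001), np.float64(28.66942000000009))
scene amber [390.5 223.7] 151 [700.2  19.2  33.5] [698.   21.4  34.3] [20. 14. 13.] (np.float64(-182.65627), np.float64(84.95837000000006))
scene amber [204.9 249.8] 354 [ 519.6 -264.4   62.3] [ 517.4 -263.7   68. ] [37. 38. 26.] (np.float64(-434.36126), np.float64(-139.84588999999997))
scene amber [267.1 335.9] 102 [ 695.9 -280.6    7.2] [ 690.8 -274.5    8.4] [25. 36. 13.] (np.float64(-473.38370000000003), np.float64(29.44633000000001))
```

View pics/top16.png

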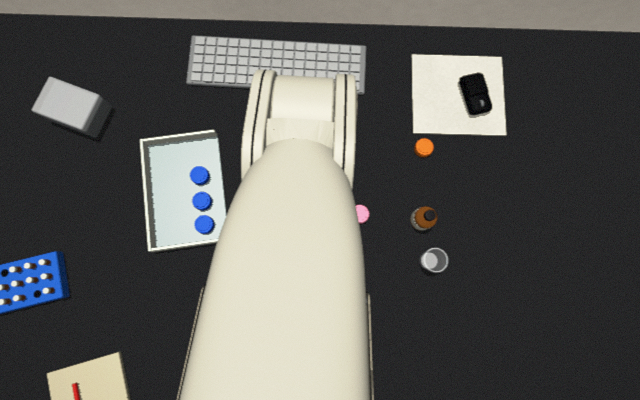

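View pics/scene16.png

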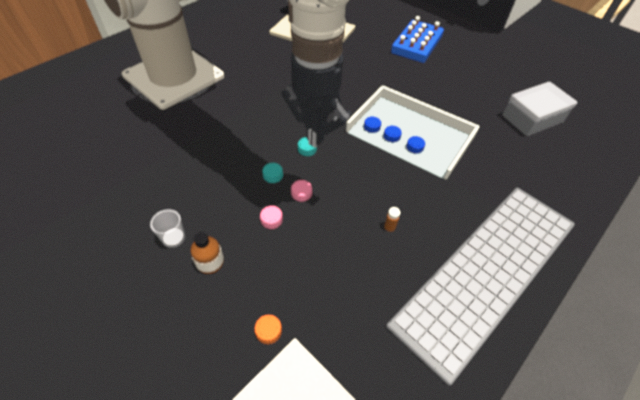

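The three blue caps lie flat in the tray, at top-view px (200,175), (202,200) and (204,224). The vial is upright at scene px (391,220), and the other items are where they were. The arm is clear, so I'm handing in.

```bash
python3 -c "
from cell import r
s=r.get_state();print(s['time'],max(abs(v) for v in s['joint_velocities']))
print(r.job_done())"
```

```text
21.6 0.02509244552435085
the job is handed in; nothing more can be done
None
```

All three blue caps are in the catch tray. I swept each one straight in with the closed fingertips and handed the job in at 21.6 s.

- **Caps:** the top camera puts all three lying flat about 45–47 mm past the open edge, at least 15 mm clear of the side walls. The scene camera reads 2–3 mm less.
- **Other items:** the vial is upright, and it, the amber bottle and the orange cap are within about 3 mm of where they started. I checked the beaker by eye only; it looks unmoved. The pink and turquoise caps were not touched.
- **Arm:** it was clear of everything, with the force reading near zero.

**Failed first pass:** my first sweep went over cap A without touching it. Both the wrist and scene cameras showed the real fingertips about 22 mm above the reported TCP, which disagrees with the given tool frame. I swept at a reported height of about -13 mm instead, which put the tips about 9–11 mm above the bench. All three pushes then worked.

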